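# Put the toppled jar back into its row

### The arm

A 6-joint arm with a two-finger parallel gripper is mounted at the origin on the work surface. World frame = base frame: x ahead of the robot, y to its left, z up, the work surface at z = 0. Lengths are in m, angles in rad, forces in N, time in s.
With the tool pointing down it reaches from about 0.3 to 0.775 m from the base axis. Payload 14.6 kg.
Tool frame: the origin (TCP) lies on the centre line of the jaws, within the pads' length; the fingertips stand 14 mm ahead of it and the grasp point (between the pads) lies 5 mm behind it; x points along the fingers, y is the direction in which the jaws open and shut, and the axes are right-handed (so a half turn about x gives the same grasp; the last joint's range is limited). The gripper opens to 94 mm and grips with 3 to 60 N. Pads are 16 mm wide; open, the fingers measure 119 mm over their backs; the gripper's body (75 mm by 177 mm) begins 78 mm behind the grasp point.
Start: joints at [1.099, 0.3, 1.521, -0, 1.321, -0.067], TCP at [0.217, 0.506, 0.219] pointing down, gripper open.
Joint ranges: [-3.03, 3.03], [-0.79, 2.21], [0.23, 2.52], [-1.04, 4.18], [0, 3.07], [-2.55, 2.55]. Speed limits (rad/s): [2.22, 2.22, 2.57, 3.14, 3.14, 3.14].

### API

Orientations are given as [roll, pitch, yaw] about the fixed x, y, z axes, in that order (R = Rz(yaw) Ry(pitch) Rx(roll)).
In Python, from station import * gives the robot as it stands. The module is installed in compiled form; this text tells all that it offers.
- The arm moves only by the shell command python3 -m handwheel 'ROWS' [FORCE]. ROWS is JSON, a list of rows, each a list of 3 entries, a list of its own where there are three numbers: the shift along the tool's x, y, z in mm, then the turn about the tool's x in rad, then the gripper command: -1 is fully open, 1 is shut, values between are in proportion. In form: [[[dx, dy, dz], spin, gripper], ...]. A call has exactly 5 rows; each row is the pose to reach, as a shift and turn from the pose measured when the call began, along the tool's axes at that moment; what a row does not reach only later rows make up. A row lasts 1/10 s, in which the tool goes at most 50 mm and 8.59 degrees, less where a joint would pass 70% of its speed; a pose out of reach is approached as far as the arm can. A call with a gripper value outside its range is refused whole. The fingers move at their own pace and stop on an object; FORCE is the grip in N (left out, the last holds). Time passes only in rows, so rows that repeat a pose let the fingers close, or fill a call up. It gives the time, the measured TCP pose, the force and the opening at its end, in the units of the state.
- get_obs(): the state, without advancing time (a new reading comes with each control period).
- camera(name): name is "scene" or "top" or "wrist"; returns (picture, depth): 420x560x3 uint8, blue, green, red; 420x560 float32, m along the optical axis (not along the pixel's ray), 0 where there is no reading.
- camera_info(name): a dict with "fx", "fy", "cx", "cy" (pixels), "extrinsics" (4x4, takes a point from camera to world coordinates). Camera axes: x right, y down, z forward; pixel columns grow to the right and rows downward; lengths in m; the calibration is good to about 2 mm. A picture is of the moment at which its call begins: read the wrist's pose just before it. camera_info takes no time and is no camera call; for the wrist camera it gives the pose at the moment of the call.
- hand_in(): hands the job in, once; it reports no verdict.
The state is a dict: "time_s": time; "qpos": joint angles; "joint_vel": joint speeds; "tau": joint torques, N m; "ee_pos": TCP position; "eef_rot": TCP orientation; "force": force on the tool from outside, world axes, zero at the start; "moment": the same for the moment, N m; "grip_width": finger opening in m.
Only numpy, scipy, OpenCV 4.12 (cv2) and the standard library are available. Lean on these libraries where they do the work, as an engineer would, in place of code of your own. Each camera call takes 0.05 s, during which the arm holds its last target. There are 200 camera calls.

### The job

One jar has toppled out of the row on the organiser's top tier: stand it on its base on the granite and let go of it, then take it again from above and set it back upright in the gap between the other jars. Close up the row by pushing it gently along the tier until you feel it come to a stop on the end panel, so that all four jars stand upright in one straight row, touching one another and the panel. Keep the other three jars standing and leave everything else alone.

Things in the scene. Friction and masses are not known exactly. Their poses are not given: they have to be found in the camera images.
- organiser: fixed white three-tier organiser, a staircase rising along its +x, 230 mm deep (x), 300 mm wide (y). Origin: centre of its footprint. Tier tops at z = 30, 75, 120 mm. The top tier is centred on x = +80 mm; the jars stand there in a channel 56 mm wide between lips 8 mm high; the row runs along y. The end panel closes the +y end; the -y end (y = -150 mm) is open.
- end_panel: fixed white upright panel that closes the +y end of the top tier, 70 mm (x) by 6 mm (y) by 40 mm high. Origin: centre of its lower edge, on the tier; its face towards the jars is 3 mm from the origin towards -y, that is at y = +140 mm in the organiser's frame. Axes as the organiser.
- jar_a: clear plastic jar with a red screw cap, 48 mm across and 70 mm tall in all (body 50 mm tall, cap 45 mm across and 19 mm tall above it), about 90 g, all four jars alike. Origin: centre of its underside; z axis along the jar towards the cap. Stands on the top tier, nearest the end panel, not quite against it.
- jar_b: clear plastic jar with a red screw cap, 48 mm across and 70 mm tall in all (body 50 mm tall, cap 45 mm across and 19 mm tall above it), about 90 g, all four jars alike. Origin: centre of its underside; z axis along the jar towards the cap. Stands on the top tier next to jar_a, not quite against it.
- jar_c: clear plastic jar with a red screw cap, 48 mm across and 70 mm tall in all (body 50 mm tall, cap 45 mm across and 19 mm tall above it), about 90 g, all four jars alike. Origin: centre of its underside; z axis along the jar towards the cap. Stands on the top tier nearest the open end, beyond the gap that the toppled jar has left.
- jar_d: clear plastic jar with a red screw cap, 48 mm across and 70 mm tall in all (body 50 mm tall, cap 45 mm across and 19 mm tall above it), about 90 g, all four jars alike. Origin: centre of its underside; z axis along the jar towards the cap. The toppled jar: lies on its side on the granite beside the organiser (its z axis level, origin 24 mm up); free to roll.
- nail_file: steel nail file with a black handle, 155 by 14 by 7 mm, lying along the middle tier. Origin: underside, near the middle of its length. To be left alone.
- shaving_brush: grey plastic shaving brush with black bristles, 38 mm across and 93 mm tall, standing on the lowest tier. Origin: centre of its underside. To be left alone.
- round_mirror: round hand mirror, 68 mm across and 8 mm thick, lying on the lowest tier. Origin: centre of its underside. To be left alone.
- cream_tin: round metal tin, 66 mm across and 22 mm tall, on the granite. Origin: centre of its underside. To be left alone.
- comb: flat black comb, 160 by 30 by 5 mm, lying on the granite. Origin: centre of its underside. To be left alone.
- tumbler: white ceramic tumbler, 72 mm across and 100 mm tall, on the granite at the robot's left. Origin: centre of its underside. To be left alone.
- lotion: amber bottle, 60 mm across and 170 mm tall, on the granite at the robot's right. Origin: centre of its underside. To be left alone.
Not all that is in view belongs to the job. What is shaped like the jar_d but turquoise is not meant. What is shaped like the jar_a but blue is not meant.

How it is judged:
By the outcome, as a careful person would: the job done as asked, in the order asked, and still so for the second after the job is handed in, with the robot touching nothing.
It also fails if it takes over 72 s, if anything falls off the work surface, if the arm or the gripper's body presses on something with over 40 N, if the wrist force passes 120 N, or if a joint passes its speed limit or range.

## Working session

There is one attempt and no reset: what is moved stays moved. The work goes in short steps, Python scripts to look and compute and a shell command to move; the robot and the scene stay as the last step left them, time stands still between calls to the robot, and variables do not carry over. Pictures are saved under pics/ and viewed, about 8 in all and at most 12, crops included, and the job is handed in when it is done.

```bash
mkdir -p pics
cat > h.py <<'E'
from station import *
import numpy as np, cv2
from scipy.spatial.transform import Rotation as Rn
def cap(n,tag):
    i=camera_info(n); p,d=camera(n)
    np.savez(f'pics/{tag}.npz',p=p,d=d,E=i['extrinsics'],K=[i['fx'],i['fy'],i['cx'],i['cy']])
    cv2.imwrite(f'pics/{tag}.png',p); return p,d
def world(tag,u,v,r=1):
    f=np.load(f'pics/{tag}.npz'); fx,fy,cx,cy=f['K']; 
    w=f['d'][v-r:v+r+1,u-r:u+r+1]; z=np.median(w[w>0]) if (w>0).any() else np.nan
    return (f['E']@[(u-cx)/fx*z,(v-cy)/fy*z,z,1])[:3]
def cloud(tag):
    f=np.load(f'pics/{tag}.npz'); fx,fy,cx,cy=f['K']; d=f['d']
    v,u=np.mgrid[:d.shape[0],:d.shape[1]]
    P=np.stack([(u-cx)/fx*d,(v-cy)/fy*d,d,np.ones_like(d)],-1)@f['E'].T
    P=P[...,:3]; P[d==0]=np.nan; return P,f['p']
def T():
    o=get_obs(); return np.array(o['ee_pos']),Rn.from_euler('xyz',o['eef_rot']).as_matrix()
def rel(target):  # world point -> shift in tool mm
    p,R=T(); return np.round(R.T@(np.array(target)-p)*1000,1)
E
python3 - <<'E'
from h import *
o=get_obs(); print({k:np.round(v,3) for k,v in o.items()}); print(T()[1].round(2))
a,_=cap('scene','s0'); b,_=cap('top','t0')
for n in('scene','top'): print(np.round(camera_info(n)['extrinsics'],3), camera_info(n)['fx'])
E
```

```text
{'time_s': np.float64(0.0), 'qpos': array([ 1.099,  0.3  ,  1.522,  0.   ,  1.321, -0.067]), 'joint_vel': array([ 0.001,  0.001, -0.001, -0.   ,  0.   , -0.   ]), 'tau': array([ 0.0000e+00, -5.3181e+01, -3.5273e+01,  7.1000e-02,  2.4000e-02,
       -0.0000e+00]), 'ee_pos': array([0.217, 0.505, 0.219]), 'eef_rot': array([-1.638,  1.57 , -2.043]), 'force': array([-0.484, -0.253, -0.852]), 'moment': array([-0.011, -0.002,  0.006]), 'grip_width': np.float64(0.094)}
[[-0.    0.39  0.92]
 [-0.    0.92 -0.39]
 [-1.   -0.   -0.  ]]
[[ 0.808  0.428 -0.403  1.156]
 [ 0.588 -0.599  0.543 -0.791]
 [-0.009 -0.676 -0.737  1.172]
 [ 0.     0.     0.     1.   ]] 487.6462708681241
[[ 0.11  -0.972  0.207  0.275]
 [-0.994 -0.108  0.023 -0.022]
 [ 0.    -0.209 -0.978  1.559]
 [ 0.     0.     0.     1.   ]] 446.1751881591317
```

View pics/s0.png

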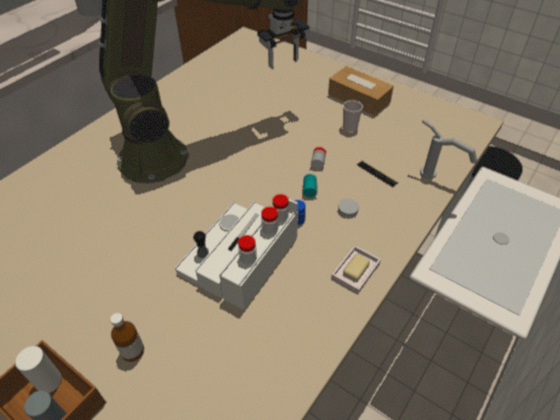

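View pics/t0.png

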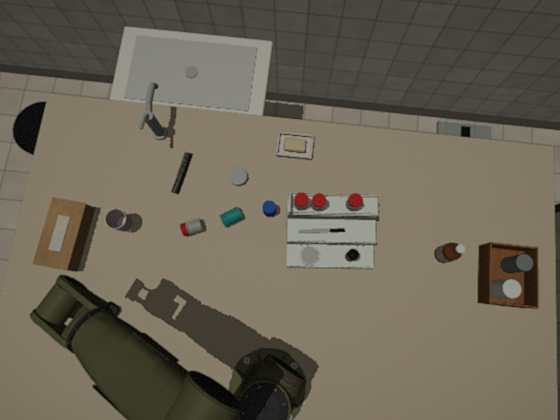

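Scene: the fallen red-capped clear jar lies at scene (319,157) / top (192,228). Things it could be taken for are the turquoise lying jar at top (232,217), the blue standing jar at top (270,208), and the standing row jars at top (302,201), (319,201) and (355,201). By the description I choose top (192,228), and I'll check it in a close crop.

Run:
```python
from h import *
for tag,cr in(('t0',(170,390,180,275)),('s0',(170,370,140,310))):
    P,p=cloud(tag)
    b,g,r=[p[...,i].astype(int) for i in range(3)]
    m=((r>90)&(g<60)&(b<60)).astype(np.uint8)
    n,l,s,c=cv2.connectedComponentsWithStats(m)
    for k in range(1,n):
        if s[k,4]>25:
            Q=P[l==k]; Q=Q[~np.isnan(Q[:,0])]
            zt=np.percentile(Q[:,2],90); Qt=Q[Q[:,2]>zt-.006]
            print(tag,c[k].round(1),s[k,4],'med',np.median(Q,0).round(3),'top mid',((Qt.min(0)+Qt.max(0))/2).round(4),'mean',Qt.mean(0).round(4),np.ptp(Qt,axis=0).round(3))
    if tag=='t0':
        # jar d region: points z>8mm
        x=P[205:250,170:212].reshape(-1,3); x=x[(x[:,2]>.008)&(x[:,2]<.06)]
        print('d',len(x),x.min(0).round(3),x.max(0).round(3)); 
        (cx,cy),(w,h),a=cv2.minAreaRect((x[:,:2]*1000).astype(np.float32)); print(cx,cy,w,h,a)
        # organiser: heights
        for lo,hi in((.02,.04),(.065,.085),(.112,.135)):
            q=P[185:275,280:385].reshape(-1,3); q=q[(q[:,2]>lo)&(q[:,2]<hi)]
            print('tier',lo,np.round(cv2.boxPoints(cv2.minAreaRect((q[:,:2]*1000).astype(np.float32))),0).tolist(),np.median(q[:,2]).round(4))
a=cv2.imread('pics/t0.png')[180:275,170:390]; b=cv2.imread('pics/s0.png')[140:310,170:370]
a=cv2.resize(a,(700,302),interpolation=3); b=cv2.resize(b[:85*1+85],(350,298),interpolation=3)
o=np.zeros((600,700,3),np.uint8); o[:302]=a; o[302:,:350]=b
c=cv2.imread('pics/s0.png')[140:225,285:385]; o[302:,350:]=cv2.resize(c,(350,298),interpolation=3)
cv2.imwrite('pics/c0.png',o)
```

```text
t0 [301.1 199.3] 150 med [ 0.599 -0.041  0.19 ] top mid [ 0.6001 -0.0404  0.1922] mean [ 0.5996 -0.0409  0.1905] [0.04  0.039 0.01 ]
t0 [318.6 200.1] 148 med [ 0.602 -0.096  0.189] top mid [ 0.6031 -0.0959  0.1919] mean [ 0.6024 -0.0952  0.1901] [0.041 0.041 0.011]
t0 [355.1 200. ] 148 med [ 0.616 -0.21   0.19 ] top mid [ 0.6154 -0.2091  0.1928] mean [ 0.6164 -0.2096  0.1907] [0.041 0.038 0.011]
t0 [183.3 228.5] 51 med [0.484 0.349 0.043] top mid [0.4877 0.3509 0.0471] mean [0.4889 0.3501 0.0472] [0.028 0.021 0.008]
d 310 [0.441 0.278 0.008] [0.58  0.409 0.053]
507.4889221191406 342.3857116699219 139.50485229492188 125.95770263671875 6.10996675491333
tier 0.02 [[392.0, -16.0], [428.0, -314.0], [592.0, -294.0], [556.0, 3.0]] 0.0304
tier 0.065 [[425.0, -11.0], [452.0, -311.0], [591.0, -298.0], [563.0, 2.0]] 0.0748
tier 0.112 [[421.0, -10.0], [444.0, -308.0], [658.0, -292.0], [635.0, 7.0]] 0.1202
s0 [280.  200.5] 149 med [ 0.605 -0.047  0.19 ] top mid [ 0.6038 -0.0459  0.1916] mean [ 0.6047 -0.0459  0.1901] [0.043 0.044 0.01 ]
s0 [269.5 212.9] 174 med [ 0.608 -0.101  0.189] top mid [ 0.6084 -0.0999  0.1906] mean [ 0.6084 -0.1009  0.1897] [0.043 0.047 0.008]
s0 [245.9 242.3] 191 med [ 0.62  -0.216  0.19 ] top mid [ 0.6196 -0.2172  0.1902] mean [ 0.6205 -0.2167  0.1901] [0.042 0.043 0.008]
s0 [128.6 326.3] 39 med [ 0.516 -0.54   0.122] top mid [ 0.5145 -0.545   0.1268] mean [ 0.5145 -0.5431  0.1264] [0.022 0.013 0.008]
```

View pics/c0.png

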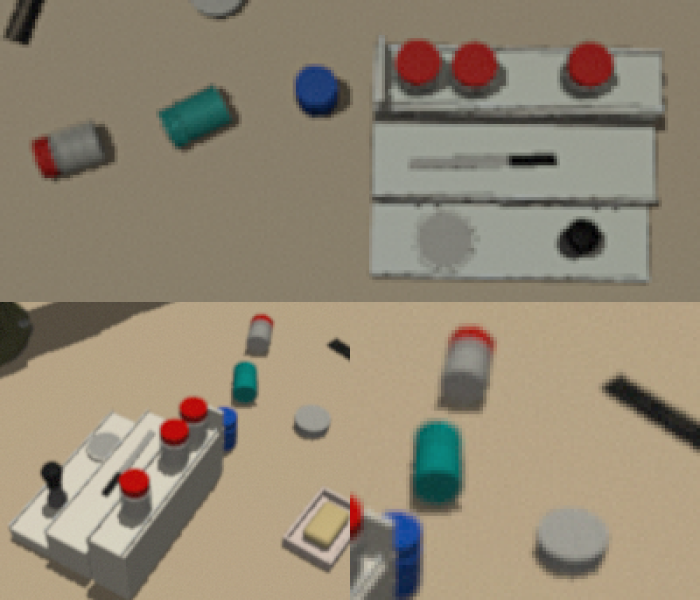

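The crop confirms the choice: the clear jar with a red cap lies with its cap towards +y, the turquoise one is separate, and the blue one stands. Next I move over it to look with the wrist camera.

```bash
python3 -m handwheel '[[[0,-10,50],0.14,-1],[[0,-20,100],0.29,-1],[[0,-30,150],0.44,-1],[[0,-40,195],0.59,-1],[[0,-50,235],0.73,-1]]' 3
python3 - <<'E'
from h import *
p,R=T(); print(p.round(3),R.round(2).tolist()); cap('wrist','w0'); print(camera_info('wrist')['extrinsics'].round(3))
E
```

```text
time_s: 0.6
ee_pos: [0.4145, 0.3651, 0.2187]
eef_rot: [-1.009, 1.569, -2.151]
force: [0.6, 0.5, 0.9]
grip_width: 0.0943
[0.414 0.365 0.219] [[-0.0, 0.91, 0.42], [-0.0, 0.42, -0.91], [-1.0, -0.0, 0.0]]
[[ 0.914  0.393  0.101  0.387]
 [ 0.406 -0.884 -0.233  0.429]
 [-0.003  0.254 -0.967  0.385]
 [ 0.     0.     0.     1.   ]]
```

View pics/w0.png

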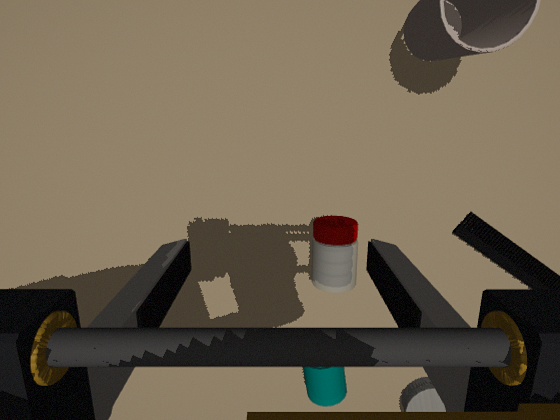

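The wrist view shows jar_d whole, with the cap at about (335,229) and the base end at about (335,288). The turquoise jar is lower down at (326,385).

Run:
```python
from h import *
P,p=cloud('w0'); q=P[205:298,300:365].reshape(-1,3); q=q[(q[:,2]>.012)&(q[:,2]<.06)]
c=q[:,:2].mean(0); 
print(len(q),q[:,2].max()); rc=cv2.minAreaRect((q[:,:2]*1000).astype(np.float32)); print(rc,cv2.boxPoints(rc).round(1).tolist())
# axis via top ridge
t=q[q[:,2]>np.percentile(q[:,2],70)]; vx=cv2.fitLine((t[:,:2]*1000).astype(np.float32),cv2.DIST_HUBER,0,.01,.01).ravel(); print('ridge',vx, len(t))
b,g,r=[p[...,i].astype(int) for i in range(3)]
m=(r>70)&(g<50)&(b<50); Q=P[m]; Q=Q[(Q[:,2]>.005)&(Q[:,2]<.06)]; print('cap',cv2.minAreaRect((Q[:,:2]*1000).astype(np.float32)),Q.mean(0))
for u in range(315,360,8): print(u,world('w0',u,265,0).round(3),world('w0',u,232,0).round(3))
```

```text
3245 0.05106051258236122
((495.7374267578125, 325.46514892578125), (46.89814758300781, 70.90575408935547), 25.36408233642578) [[459.3999938964844, 347.5], [489.70001220703125, 283.3999938964844], [532.0999755859375, 303.5], [501.70001220703125, 367.5]]
ridge [ 4.2610601e-01 -9.0467322e-01  4.9662427e+02  3.2387552e+02] 974
cap ((484.6179504394531, 348.3009948730469), (45.02970886230469, 19.990039825439453), 26.61772346496582) [0.48632257 0.35209335 0.03801919]
315 [0.481 0.308 0.036] [0.466 0.339 0.032]
323 [0.486 0.314 0.043] [0.471 0.345 0.042]
331 [0.492 0.319 0.048] [0.477 0.349 0.045]
339 [0.499 0.322 0.049] [0.484 0.353 0.048]
347 [0.507 0.325 0.046] [0.492 0.356 0.045]
355 [0.518 0.326 0.039] [0.501 0.358 0.038]
```

The tool's z axis already lies along the jar's axis. I plan to pinch only the last 7 mm or so of the cap, lightly, so that the jar swings upright under gravity when lifted.

```bash
python3 -c "
from h import *
print(rel([.4803,.358,.020]))"; python3 -m handwheel '[[[0,28,17],0,-1],[[0,56,34],0,-1],[[40,57,34],0,-1],[[80,57,34],0,-1],[[120,57,34],0,-1]]' 3
python3 -c "
from h import *
p,R=T();print(rel([.4803,.358,.020]),R[:,2].round(3))"
```

```text
[198.6  55.5  28.6]
time_s: 1.15
ee_pos: [0.4838, 0.3536, 0.0968]
eef_rot: [-0.535, 1.568, -1.689]
force: [0.8, 0.0, -0.7]
grip_width: 0.0942
[76.8 -1.3 -5.5] [ 0.405 -0.914  0.002]
```

```bash
python3 -m handwheel '[[[0,-1,-6],-0.02,-1],[[20,-1,-6],-0.02,-1],[[40,-1,-6],-0.02,-1],[[60,-1,-6],-0.02,-1],[[77,-1,-6],-0.02,-1]]' 3
python3 -c "
from h import *
p,R=T();print(rel([.4803,.358,.020]),R[:,2].round(3))"
python3 -m handwheel '[[[0,0,0],0,0],[[0,0,0],0,0.2],[[0,0,0],0,0.5],[[0,0,0],0,1],[[0,0,0],0,1]]' 3
python3 -m handwheel '[[[0,0,0],0,1],[[0,0,0],0,1],[[0,0,0],0,1],[[0,0,0],0,1],[[0,0,0],0,1]]' 3
```

```text
time_s: 1.65
ee_pos: [0.4807, 0.3594, 0.0209]
eef_rot: [0.163, 1.569, -0.97]
force: [0.5, 0.1, -0.0]
grip_width: 0.094
[ 0.9 -1.   1.1] [ 0.425 -0.905  0.002]
time_s: 2.15
ee_pos: [0.481, 0.3596, 0.0217]
eef_rot: [0.675, 1.569, -0.457]
force: [-0.0, 0.3, 0.6]
grip_width: 0.0576
time_s: 2.65
ee_pos: [0.4811, 0.3598, 0.0218]
eef_rot: [0.851, 1.569, -0.281]
force: [-0.4, 0.9, 1.9]
grip_width: 0.0445
```

Gripped at 44.5 mm, which is the cap. Lifting slowly.

```bash
python3 -m handwheel '[[[-6,0,0],0,1],[[-12,0,0],0,1],[[-18,0,0],0,1],[[-25,0,0],0,1],[[-32,0,0],0,1]]' 3
python3 -m handwheel '[[[-8,0,0],0,1],[[-16,0,0],0,1],[[-24,0,0],0,1],[[-32,0,0],0,1],[[-40,0,0],0,1]]' 3
python3 - <<'E'
from h import *
cap('wrist','w1'); cap('scene','s1')
a=cv2.imread('pics/w1.png'); b=cv2.imread('pics/s1.png')[60:210,240:400]
cv2.imwrite('pics/c1.png',np.hstack([cv2.resize(a[100:400,150:450],(400,400)),cv2.resize(b,(400,400),interpolation=3)]))
E
```

```text
time_s: 3.15
ee_pos: [0.481, 0.3598, 0.0546]
eef_rot: [0.903, 1.568, -0.229]
force: [1.0, -0.6, -0.9]
grip_width: 0.0452
time_s: 3.65
ee_pos: [0.4809, 0.3598, 0.0952]
eef_rot: [0.877, 1.568, -0.255]
force: [-0.7, 0.4, -0.8]
grip_width: 0.045
```

View pics/c1.png

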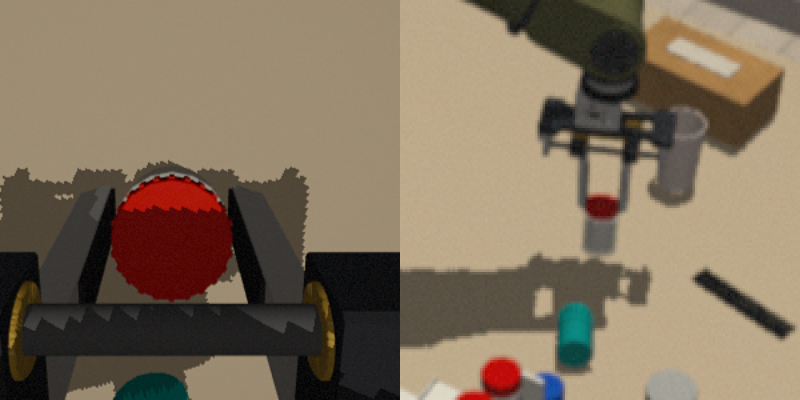

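The jar has swung to hang upright, cap up between the fingers. Measuring the cap top height and tilt before lowering.

```bash
cat >> h.py <<'E'
def captop(tag,near=None,zr=(.05,.25),rad=.06):
    P,p=cloud(tag); b,g,r=[p[...,i].astype(int) for i in range(3)]
    m=((r>60)&(g<r*.45)&(b<r*.45)&(P[...,2]>zr[0])&(P[...,2]<zr[1])).astype(np.uint8)
    if near is not None: m&=(np.hypot(P[...,0]-near[0],P[...,1]-near[1])<rad).astype(np.uint8)
    n,l,s,_=cv2.connectedComponentsWithStats(m); out=[]
    for k in range(1,n):
        if s[k,4]<100: continue
        Q=P[l==k]; h=np.median(Q[Q[:,2]>np.percentile(Q[:,2],60),2]); Q=Q[abs(Q[:,2]-h)<.008]
        for _ in range(3):
            c=np.linalg.lstsq(np.c_[Q[:,:2],np.ones(len(Q))],Q[:,2],rcond=None)[0]
            Q=Q[abs(np.c_[Q[:,:2],np.ones(len(Q))]@c-Q[:,2])<.003]
        (x,y),rr=cv2.minEnclosingCircle((Q[:,:2]*1000).astype(np.float32))
        out.append((round(x,1),round(y,1),round(rr,1),(Q[:,2].mean()*1000).round(1),np.degrees(c[:2]).round(1),len(Q)))
    return out
E
python3 -c "
from h import *
print(captop('w1',(.481,.36)))"
```

```text
[(482.4, 353.7, 23.1, np.float64(99.9), array([  6.3, -13. ]), 6357)]
```

Cap top tilts about 14°, cap leaning to tool −z, with the lowest rim about 26 mm up. I'll lower to touch, then shift along +z with a slight further descent to roll the jar flat on its base.

```bash
python3 -m handwheel '[[[6,0,0],0,1],[[12,0,0],0,1],[[17,0,0],0,1],[[21,0,0],0,1],[[25,0,0],0,1]]' 3
python3 -m handwheel '[[[1,0,3],0,1],[[2,0,6],0,1],[[3,0,10],0,1],[[4,0,14],0,1],[[5,0,16],0,1]]' 3
python3 -c "
from h import *
cap('wrist','w2'); print(captop('w2',T()[0][:2],(.04,.2)))"
```

```text
time_s: 4.25
ee_pos: [0.4814, 0.36, 0.0702]
eef_rot: [1.178, 1.567, 0.046]
force: [-0.8, 0.6, -1.1]
grip_width: 0.0447
time_s: 4.75
ee_pos: [0.4886, 0.3452, 0.0654]
eef_rot: [1.236, 1.567, 0.104]
force: [-0.1, 1.6, 4.0]
grip_width: 0.0452
[(490.5, 338.1, 23.4, np.float64(71.0), array([ 0.1, -0.2]), 6138)]
```

Flat on the granite (tilt about 0.2°, top at 71 mm). Letting go and backing off upwards.

```bash
python3 -m handwheel '[[[0,0,0],0,0.6],[[0,0,0],0,0.2],[[0,0,0],0,-0.4],[[0,0,0],0,-1],[[0,0,0],0,-1]]' 3
python3 -m handwheel '[[[0,0,0],0,-1],[[-15,0,2],0,-1],[[-35,0,4],0,-1],[[-55,0,7],0,-1],[[-55,0,7],0,-1]]' 15
python3 -c "
from h import *
cap('wrist','w3'); o=captop('w3',T()[0][:2],(.04,.2)); print(o, rel([o[0][0]/1000,o[0][1]/1000,.040]))"
```

```text
time_s: 5.3
ee_pos: [0.4885, 0.3452, 0.0653]
eef_rot: [1.245, 1.567, 0.112]
force: [0.4, 0.2, -0.0]
grip_width: 0.0652
time_s: 5.8
ee_pos: [0.4926, 0.3392, 0.124]
eef_rot: [1.498, 1.562, 0.366]
force: [0.9, 0.7, 0.8]
grip_width: 0.0936
[(490.3, 338.1, 23.3, np.float64(70.9), array([ 0.1, -0.3]), 3696)] [82.1 -2.4  0.1]
```

It stands free and level. Taking it again from above.

```bash
python3 -m handwheel '[[[0,-2,0],0,-1],[[25,-2,0],0,-1],[[50,-2,0],0,-1],[[70,-2,0],0,-1],[[83,-2,0],0,-1]]' 15
python3 -m handwheel '[[[0,0,0],0,-0.2],[[0,0,0],0,0.1],[[0,0,0],0,1],[[0,0,0],0,1],[[0,0,0],0,1]]' 15
python3 -m handwheel '[[[0,0,0],0,1],[[0,0,0],0,1],[[-20,0,0],0,1],[[-50,0,0],0,1],[[-80,0,0],0,1]]' 15
```

```text
time_s: 6.35
ee_pos: [0.4896, 0.3378, 0.0367]
eef_rot: [1.248, 1.567, 0.115]
force: [-0.3, 0.5, 1.2]
grip_width: 0.0941
time_s: 6.85
ee_pos: [0.4899, 0.338, 0.0374]
eef_rot: [1.343, 1.566, 0.21]
force: [-0.2, -0.5, 0.1]
grip_width: 0.0573
time_s: 7.35
ee_pos: [0.4892, 0.3377, 0.1181]
eef_rot: [1.239, 1.567, 0.107]
force: [0.6, 0.4, -0.6]
grip_width: 0.0482
```

```bash
python3 -m handwheel '[[[-45,0,0],0,1],[[-90,0,0],0,1],[[-130,0,0],0,1],[[-150,0,0],0,1],[[-150,0,0],0,1]]' 15
python3 - <<'E'
from h import *
p,R=T(); print(p.round(4),R.round(3).tolist(),rel([.612,-.155,.27]))
# organiser edges by top view: front edges of tiers & long lines
for tag in('t0','s0'):
    P,_=cloud(tag)
    for name,zl,xr in(('top',(.116,.124),None),('mid',(.070,.080),None),('low',(.026,.034),None)):
        m=(P[...,2]>zl[0])&(P[...,2]<zl[1])&(P[...,0]>.38)&(P[...,0]<.70)&(P[...,1]>-.34)&(P[...,1]<.03)
        Q=P[m]; # per y-bin min x & max x
        bins=np.arange(-.28,-.02,.02); lo=[];hi=[]
        for y in bins:
            s=Q[abs(Q[:,1]-y)<.006]
            if len(s)>5: lo.append((y,np.percentile(s[:,0],3))); hi.append((y,np.percentile(s[:,0],97)))
        for nm,e in(('lo',lo),('hi',hi)):
            e=np.array(e); l=cv2.fitLine((e*1000).astype(np.float32),cv2.DIST_HUBER,0,.01,.01).ravel()
            k=l[1]/l[0]; print(tag,name,nm,'yaw',np.degrees(np.arctan(-k)).round(2),'x at y=-155',(l[3]+k*(-155-l[2])).round(1))
E
```

```text
time_s: 7.85
ee_pos: [0.4893, 0.338, 0.2712]
eef_rot: [1.5, 1.562, 0.368]
force: [0.0, -0.1, -0.5]
grip_width: 0.0477
[0.4893 0.338  0.2712] [[0.008, 0.905, 0.424], [0.003, 0.424, -0.906], [-1.0, 0.009, 0.001]] [  0.6 -98.1 498.5]
t0 top lo yaw 5.46 x at y=-155 577.7
t0 top hi yaw 10.04 x at y=-155 628.7
t0 mid lo yaw 4.92 x at y=-155 494.7
t0 mid hi yaw 5.96 x at y=-155 569.4
t0 low lo yaw 5.84 x at y=-155 414.8
t0 low hi yaw 5.01 x at y=-155 488.1
s0 top lo yaw -8.21 x at y=-155 608.8
s0 top hi yaw 5.16 x at y=-155 647.0
s0 mid lo yaw 5.08 x at y=-155 494.7
s0 mid hi yaw 5.53 x at y=-155 647.4
s0 low lo yaw 5.33 x at y=-155 413.8
s0 low hi yaw 5.24 x at y=-155 647.6
```

The organiser's yaw is about 5.3°, so I need a spin of about +0.345. Carrying the jar over the gap at height.

```bash
python3 -m handwheel '[[[0,-8,40],0.05,1],[[0,-17,85],0.1,1],[[0,-26,130],0.2,1],[[0,-35,175],0.27,1],[[0,-44,220],0.34,1]]' 15
python3 -c "
from h import *
p,R=T(); print(rel([.612,-.155,.27]),np.degrees(np.arctan2(R[1,1],R[0,1])), get_obs()['qpos'].round(2))"
```

```text
time_s: 8.35
ee_pos: [0.5425, 0.1183, 0.2692]
eef_rot: [1.916, 1.564, 0.441]
force: [1.2, 0.4, -0.5]
grip_width: 0.0479
[ -1.2  43.2 278.7] 5.466533262490911 [0.15 0.27 1.44 0.   1.42 0.05]
```

```bash
python3 -m handwheel '[[[0,7,45],0,1],[[0,14,90],0,1],[[0,21,135],0,1],[[0,28,180],0,1],[[0,34,220],0,1]]' 15
python3 -m handwheel '[[[0,4,20],0,1],[[0,7,40],0,1],[[0,9,57],0,1],[[0,9,57],0,1],[[0,9,57],0,1]]' 15
python3 - <<'E'
from h import *
p,R=T(); print(p.round(4),rel([.612,-.155,.27]),np.degrees(np.arctan2(R[1,1],R[0,1])))
for n,t in(('wrist','w4'),('top','t4'),('scene','s4')):
    cap(n,t); print(t,*captop(t,(.61,-.13),(.17,.36),.14),sep='\n')
cv2.imwrite('pics/c4.png',np.hstack([cv2.resize(cv2.imread('pics/w4.png'),(480,360)),cv2.resize(cv2.imread('pics/s4.png')[140:310,200:350],(318,360),interpolation=3)]))
E
```

```text
time_s: 8.85
ee_pos: [0.5971, -0.0996, 0.267]
eef_rot: [2.22, 1.566, 0.744]
force: [0.6, 0.7, -1.1]
grip_width: 0.0473
time_s: 9.35
ee_pos: [0.6114, -0.155, 0.2665]
eef_rot: [2.325, 1.566, 0.849]
force: [0.1, 0.1, -1.3]
grip_width: 0.0481
[ 0.6114 -0.155   0.2665] [-3.5  0.6  0. ] 5.442437558336565
w4
(599.5, -41.9, 23.3, np.float64(190.9), array([-0.1,  0. ]), 4394)
(603.3, -98.1, 23.2, np.float64(191.0), array([-0.1, -0.1]), 3619)
(610.1, -155.6, 23.4, np.float64(299.7), array([ 0.2, -0.4]), 7604)
t4
(599.2, -40.2, 21.7, np.float64(189.7), array([ 1.9, -0.5]), 96)
s4
(612.4, -162.7, 22.3, np.float64(298.9), array([-0.4,  1.1]), 137)
(610.4, -72.1, 49.5, np.float64(189.3), array([-1.7,  0.3]), 153)
(620.4, -217.6, 22.7, np.float64(189.3), array([-0.5, -0. ]), 148)
```

View pics/c4.png

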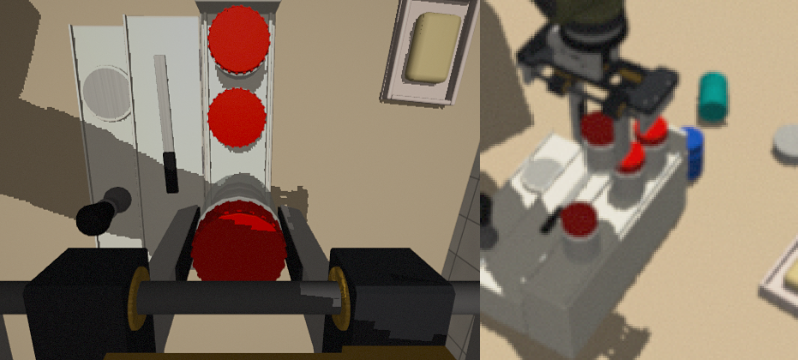

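The held jar sits level above the gap, at (610,−156) against the mid-point of b and c at (610,−156). Checking the channel centreline from the wrist cloud before lowering.

Run:
```python
from h import *
P,p=cloud('w4'); a=np.radians(5.4); ex=np.array([np.cos(a),np.sin(a)]); ey=np.array([-np.sin(a),np.cos(a)])
Q=P.reshape(-1,3); Q=Q[(Q[:,2]>.112)&(Q[:,2]<.134)]; o=np.array([.6033,-.0981]); X=(Q[:,:2]-o)@ex*1000; Y=(Q[:,:2]-o)@ey*1000
for y in range(-70,80,12):
    s=(abs(Y-y)<3); xs=X[s]; z=Q[s,2]
    hi=xs[z>.1245]; fl=xs[z<.1235]
    f=lambda v: np.percentile(v,[1,99]).round(1) if len(v)>5 else None
    print(y,len(xs),f(xs),'lipsL',f(hi[hi<0]),'R',f(hi[hi>0]),'floor',f(fl))
for n,c in(('a',(599.5,-41.9)),('b',(603.3,-98.1)),('d',(610.1,-155.6)),('c',(616.3,-213.5))): v=np.array(c)/1000-o; print(n,(v@ex*1000).round(1),(v@ey*1000).round(1))
# panel
Q=P.reshape(-1,3); Q=Q[(Q[:,2]>.14)&(Q[:,2]<.162)]; v=(Q[:,:2]-o)*1000; X=v@ex;Y=v@ey; m=(Y>75)&(Y<130)&(abs(X)<50); print('panel Y',np.percentile(Y[m],[1,10,50,90,99]).round(1),'X',np.percentile(X[m],[1,99]).round(1))
```

```text
-70 152 [-33.8  34.7] lipsL [-30.2 -27.4] R [28.7 31.3] floor [-33.8  34.7]
-58 508 [-33.3  35.2] lipsL [-29.9 -27.2] R [29.1 31. ] floor [-33.3  35.3]
-46 546 [-33.5  34.9] lipsL [-29.7 -27.2] R [28.9 31.6] floor [-33.9  35. ]
-34 493 [-33.7  34.7] lipsL [-30.2 -27.4] R [28.6 31.2] floor [-33.7  34.7]
-22 192 [-33.3  35.4] lipsL [-29.9 -27.3] R [28.6 31.6] floor [-33.3  35.4]
-10 106 [-34.   34.9] lipsL [-29.6 -27.8] R [28.8 31.5] floor [-34.  35.]
2 113 [-33.6  35.5] lipsL [-30.2 -27.4] R [28.6 31.2] floor [-33.6  35.6]
14 214 [-34.2  35.2] lipsL [-29.8 -27.3] R [28.8 31.8] floor [-34.2  35.2]
26 560 [-33.6  34.6] lipsL [-30.1 -27.2] R [28.8 31.3] floor [-33.7  34.6]
38 385 [-33.4  35.2] lipsL [-30.1 -11. ] R [13.9 31. ] floor [-33.4  35.2]
50 188 [-34.   34.8] lipsL [-29.8 -27.2] R [29.  31.5] floor [-34.   34.8]
62 118 [-34.9  35.4] lipsL [-30.3 -27.2] R [29.5 31.1] floor [-35.1  35.5]
74 142 [-34.3  34.9] lipsL [-30.  -27.4] R [28.6 31.8] floor [-34.3  35. ]
a 1.5 56.3
b 0.0 0.0
d 1.4 -57.9
c 2.1 -116.1
panel Y [89.  89.2 89.5 90.1 90.6] X [-32.9  34.2]
```

Channel centre is at X=0.7 and the jar at X=1.4, with about 10 mm clearance on each side. Lowering.

```bash
python3 -m handwheel '[[[15,-0.5,0],0,1],[[35,-0.5,0],0,1],[[55,-0.5,0],0,1],[[75,-0.5,0],0,1],[[90,-0.5,0],0,1]]' 15
python3 -m handwheel '[[[4,0,0],0,1],[[8,0,0],0,1],[[12,0,0],0,1],[[15,0,0],0,1],[[17,0,0],0,1]]' 15
python3 -c "
from h import *
print(rel([.6114,-.155,.1571]),T()[0])"
```

```text
time_s: 10.0
ee_pos: [0.6111, -0.1534, 0.1759]
eef_rot: [2.314, 1.566, 0.84]
force: [0.5, 0.5, -1.0]
grip_width: 0.0477
time_s: 10.5
ee_pos: [0.6113, -0.1534, 0.1591]
eef_rot: [2.224, 1.566, 0.75]
force: [0.0, -0.3, 0.0]
grip_width: 0.0479
[ 2.  -0.   1.6] [ 0.61127491 -0.15338909  0.15909205]
```

```bash
python3 -m handwheel '[[[1,0,0],0,1],[[2,0,0],0,1],[[2.5,0,0],0,1],[[2.5,0,0],0,1],[[2.5,0,0],0,1]]' 15
python3 -m handwheel '[[[1,0,0],0,1],[[1,0,0],0,0.6],[[1,0,0],0,0.3],[[1,0,0],0,0.1],[[1,0,0],0,0.1]]' 15
```

```text
time_s: 11.0
ee_pos: [0.6114, -0.1534, 0.1577]
eef_rot: [2.076, 1.565, 0.602]
force: [-2.8, 1.1, 6.5]
grip_width: 0.0476
time_s: 11.5
ee_pos: [0.6115, -0.1535, 0.1577]
eef_rot: [1.964, 1.565, 0.49]
force: [-2.8, 0.8, 6.2]
grip_width: 0.0475
```

It touched the tier (6 N). Opening and rising.

```bash
python3 -m handwheel '[[[0,0,0],0,-0.1],[[0,0,0],0,-0.3],[[0,0,0],0,-0.5],[[0,0,0],0,-0.5],[[0,0,0],0,-0.5]]' 10
python3 -m handwheel '[[[-20,0,0],0,-0.5],[[-45,0,0],0,-0.5],[[-80,0,0],0,-0.5],[[-115,0,0],0,-0.5],[[-150,0,0],0,-0.5]]' 10
python3 -m handwheel '[[[0,0,40],0,0],[[0,0,80],0,0.5],[[0,0,110],0,1],[[0,0,110],0,1],[[0,0,110],0,1]]' 10
python3 - <<'E'
from h import *
cap('wrist','w5'); print(T()[0]); print(*captop('w5',(.61,-.13),(.17,.2),.14),sep='\n'); print(rel([.6208,-.262,.150]))
E
```

```text
time_s: 12.0
ee_pos: [0.6115, -0.1535, 0.1576]
eef_rot: [1.98, 1.565, 0.506]
force: [0.7, -0.9, 0.0]
grip_width: 0.0702
time_s: 12.5
ee_pos: [0.6105, -0.1538, 0.3091]
eef_rot: [1.976, 1.565, 0.502]
force: [-0.2, 0.3, -0.5]
grip_width: 0.0705
time_s: 13.0
ee_pos: [0.6211, -0.2635, 0.3084]
eef_rot: [2.099, 1.565, 0.624]
force: [0.1, -0.3, 0.5]
grip_width: 0.0343
[ 0.62119223 -0.26274307  0.30874084]
(604.2, -113.1, 16.0, np.float64(190.7), array([-0.,  3.]), 400)
(610.4, -154.1, 23.3, np.float64(191.0), array([-0. ,  0.1]), 3078)
(616.2, -212.8, 23.0, np.float64(191.0), array([ 0., -0.]), 2590)
[158.7  -1.2  -0.4]
```

View pics/w5.png

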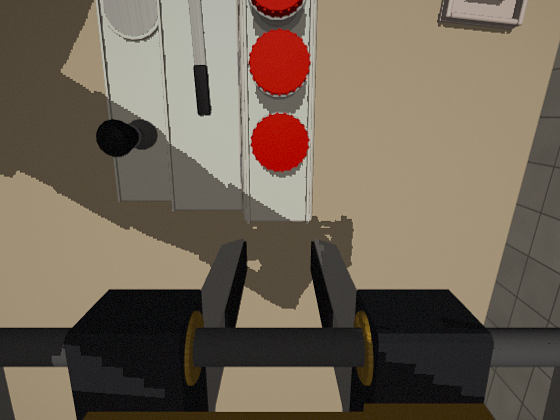

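Jar_d stands at (280,62) and jar_c at (280,142), both level, and the closed fingers are beyond the open end. Lowering them behind jar_c, then pushing along −z in small steps while watching the force.

```bash
python3 -m handwheel '[[[35,-1,2],0,1],[[70,-1,2],0,1],[[105,-1,2],0,1],[[140,-1,2],0,1],[[160,-1,2],0,1]]' 10
python3 -m handwheel '[[[0,0,-4],0,1],[[0,0,-8],0,1],[[0,0,-12],0,1],[[0,0,-14],0,1],[[0,0,-16],0,1]]' 10
python3 -m handwheel '[[[0,0,-2],0,1],[[0,0,-4],0,1],[[0,0,-6],0,1],[[0,0,-8],0,1],[[0,0,-10],0,1]]' 10
python3 -c "
from h import *
p,R=T();v=(p[:2]-[.6033,-.0981])*1000;a=np.radians(5.4);print('X',v@[np.cos(a),np.sin(a)],'Y',v@[-np.sin(a),np.cos(a)],p[2],np.degrees(np.arctan2(R[1,1],R[0,1])),R[:,0])"
```

```text
time_s: 13.55
ee_pos: [0.6206, -0.2625, 0.1461]
eef_rot: [2.531, 1.566, 1.059]
force: [-0.3, -0.7, -0.2]
grip_width: 0.0004
time_s: 14.05
ee_pos: [0.6193, -0.2463, 0.1472]
eef_rot: [2.256, 1.565, 0.784]
force: [0.8, -0.6, -0.1]
grip_width: 0.0008
time_s: 14.55
ee_pos: [0.6183, -0.2363, 0.1474]
eef_rot: [2.202, 1.565, 0.73]
force: [-0.1, -2.1, 1.8]
grip_width: 0.0006
X 1.9727947542075754 Y -139.03162953392112 0.1473999684970976 5.656116529873695 [ 0.00406325  0.00363529 -0.99998514]
```

```bash
python3 -m handwheel '[[[0,0,-2],0,1],[[0,0,-4],0,1],[[0,0,-6],0,1],[[0,0,-8],0,1],[[0,0,-10],0,1]]' 10
python3 -m handwheel '[[[0,0,-1],0,1],[[0,0,-2],0,1],[[0,0,-3],0,1],[[0,0,-4],0,1],[[0,0,-5],0,1]]' 10
```

```text
time_s: 15.05
ee_pos: [0.6173, -0.2262, 0.1474]
eef_rot: [2.199, 1.565, 0.727]
force: [0.3, -2.9, 0.5]
grip_width: 0.0003
time_s: 15.55
ee_pos: [0.6168, -0.2212, 0.1474]
eef_rot: [2.2, 1.565, 0.728]
force: [0.5, -2.7, 0.2]
grip_width: 0.0007
```

```bash
python3 -m handwheel '[[[0,0,-1],0,1],[[0,0,-2],0,1],[[0,0,-3],0,1],[[0,0,-4],0,1],[[0,0,-5],0,1]]' 10
python3 -m handwheel '[[[0,0,-0.5],0,1],[[0,0,-1],0,1],[[0,0,-1.5],0,1],[[0,0,-2],0,1],[[0,0,-2.5],0,1]]' 10
```

```text
time_s: 16.05
ee_pos: [0.6163, -0.2162, 0.1474]
eef_rot: [2.187, 1.565, 0.715]
force: [0.6, -2.0, 0.6]
grip_width: 0.0007
time_s: 16.55
ee_pos: [0.6161, -0.2137, 0.1475]
eef_rot: [2.184, 1.565, 0.712]
force: [-0.1, -1.9, 0.2]
grip_width: 0.0003
```

```bash
python3 -m handwheel '[[[0,0,-0.5],0,1],[[0,0,-1],0,1],[[0,0,-1.5],0,1],[[0,0,-2],0,1],[[0,0,-2.5],0,1]]' 10
python3 -m handwheel '[[[0,0,-0.5],0,1],[[0,0,-1],0,1],[[0,0,-1.5],0,1],[[0,0,-2],0,1],[[0,0,-2.5],0,1]]' 10
python3 - <<'E'
from h import *
cap('wrist','w6'); print(*captop('w6',(.61,-.13),(.17,.2),.16),sep='\n')
E
```

```text
time_s: 17.05
ee_pos: [0.6158, -0.2112, 0.1474]
eef_rot: [2.185, 1.565, 0.713]
force: [0.5, -3.3, 1.7]
grip_width: 0.0007
time_s: 17.55
ee_pos: [0.6156, -0.2088, 0.1474]
eef_rot: [2.135, 1.566, 0.663]
force: [0.2, -5.7, -0.1]
grip_width: 0.0007
(609.9, -151.9, 47.1, np.float64(190.9), array([-0. , -0.1]), 27328)
```

```bash
python3 -m handwheel '[[[0,0,-0.3],0,1],[[0,0,-0.6],0,1],[[0,0,-0.9],0,1],[[0,0,-1.2],0,1],[[0,0,-1.5],0,1]]' 10
cat > m.py <<'E'
from h import *
import sys
tag=sys.argv[1]; cap('wrist',tag); P,p=cloud(tag); o=np.array([.6033,-.0981]); a=np.radians(5.4)
ex=np.array([np.cos(a),np.sin(a)]); ey=np.array([-np.sin(a),np.cos(a)])
b,g,r=[p[...,i].astype(int) for i in range(3)]
m=(r>60)&(g<r*.45)&(b<r*.45)&(abs(P[...,2]-.1905)<.006); v=(P[m][:,:2]-o)*1000; X=v@ex;Y=v@ey
h,e=np.histogram(Y,np.arange(-120,110,2))
print('Y counts',dict(zip(e[:-1].astype(int).tolist(),h.tolist())))
for y0 in np.arange(-78.5,80,48): # widest chord centre
    s=abs(Y-y0)<26
    if s.sum()>50: print(y0,'X',np.percentile(X[s],[.5,99.5]).round(1),'mid',np.percentile(X[s],[.5,99.5]).mean().round(1),'Y',Y[s].min().round(1),Y[s].max().round(1), s.sum())
E
python3 m.py w7
```

```text
time_s: 18.1
ee_pos: [0.6155, -0.2085, 0.1476]
eef_rot: [1.702, 1.566, 0.229]
force: [0.8, -12.8, -1.1]
grip_width: 0.0005
Y counts {-120: 0, -118: 0, -116: 0, -114: 0, -112: 0, -110: 0, -108: 0, -106: 0, -104: 0, -102: 18, -100: 146, -98: 290, -96: 355, -94: 443, -92: 507, -90: 510, -88: 582, -86: 608, -84: 618, -82: 643, -80: 669, -78: 656, -76: 687, -74: 663, -72: 659, -70: 664, -68: 616, -66: 594, -64: 573, -62: 494, -60: 451, -58: 361, -56: 96, -54: 26, -52: 258, -50: 430, -48: 506, -46: 594, -44: 649, -42: 718, -40: 779, -38: 829, -36: 807, -34: 872, -32: 870, -30: 908, -28: 887, -26: 896, -24: 879, -22: 854, -20: 830, -18: 754, -16: 732, -14: 622, -12: 526, -10: 296, -8: 33, -6: 106, -4: 19, -2: 0, 0: 0, 2: 0, 4: 0, 6: 0, 8: 0, 10: 0, 12: 0, 14: 0, 16: 0, 18: 0, 20: 0, 22: 0, 24: 0, 26: 0, 28: 0, 30: 0, 32: 0, 34: 0, 36: 0, 38: 0, 40: 0, 42: 0, 44: 0, 46: 0, 48: 0, 50: 0, 52: 0, 54: 0, 56: 0, 58: 0, 60: 0, 62: 0, 64: 0, 66: 0, 68: 0, 70: 0, 72: 0, 74: 0, 76: 0, 78: 0, 80: 0, 82: 0, 84: 0, 86: 0, 88: 0, 90: 0, 92: 0, 94: 0, 96: 0, 98: 0, 100: 0, 102: 0, 104: 0, 106: 0}
-78.5 X [-19.8  23.1] mid 1.7 Y -101.5 -52.5 11913
-30.5 X [-20.3  22.6] mid 1.1 Y -56.5 -4.5 15792
17.5 X [-9.8  7.9] mid -1.0 Y -8.5 -2.9 208
```

It came to a stop: the force jumped to 12.8 N with only 0.3 mm of motion. Backing off, rising and checking the whole row.

```bash
python3 -m handwheel '[[[0,0,1],0,1],[[0,0,4],0,1],[[0,0,10],0,1],[[0,0,20],0,1],[[0,0,35],0,1]]' 10
python3 -m handwheel '[[[-40,0,0],0,1],[[-80,0,0],0,1],[[-120,0,0],0,1],[[-160,0,0],0,1],[[-200,0,0],0,1]]' 10
python3 -m handwheel '[[[-20,0,-30],0,1],[[-35,0,-60],0,1],[[-50,0,-90],0,1],[[-50,0,-90],0,1],[[-50,0,-90],0,1]]' 10
sed -i '/Y counts/d' m.py; python3 m.py w8
python3 - <<'E'
from h import *
P,p=cloud('w8'); print(*captop('w8',(.61,-.11),(.17,.2),.2),sep='\n')
cap('scene','s8'); a=cv2.imread('pics/w8.png'); b=cv2.imread('pics/s8.png')[130:310,190:380]
cv2.imwrite('pics/c8.png',np.hstack([cv2.resize(a,(480,360)),cv2.resize(b,(320,360),interpolation=3)]))
E
```

```text
time_s: 18.65
ee_pos: [0.619, -0.2439, 0.1476]
eef_rot: [1.729, 1.566, 0.257]
force: [0.1, -0.2, -0.0]
grip_width: 0.0008
time_s: 19.15
ee_pos: [0.6177, -0.2451, 0.3494]
eef_rot: [1.73, 1.566, 0.257]
force: [-0.7, 0.1, 0.0]
grip_width: 0.0003
time_s: 19.65
ee_pos: [0.6088, -0.1563, 0.3995]
eef_rot: [1.654, 1.565, 0.181]
force: [-0.5, -0.5, 0.2]
grip_width: 0.0007
-78.5 X [-20.2  22.7] mid 1.3 Y -99.8 -52.6 1351
-30.5 X [-20.8  21.9] mid 0.5 Y -56.5 -5.0 1475
17.5 X [-22.4  19.8] mid -1.3 Y -8.2 43.5 1601
65.5 X [-20.   22.7] mid 1.4 Y 39.7 88.4 1789
(598.4, -33.0, 23.2, np.float64(191.0), array([-0. ,  0.1]), 1773)
(600.9, -80.7, 23.0, np.float64(191.0), array([ 0.1, -0. ]), 1584)
(610.5, -151.5, 46.1, np.float64(191.0), array([ 0.1, -0.1]), 2770)
```

View pics/c8.png

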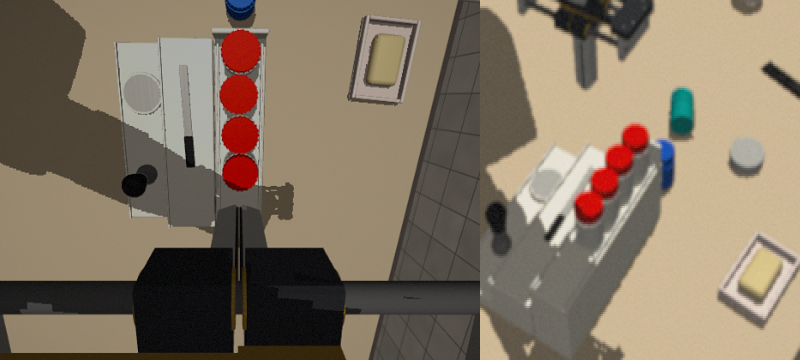

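All four caps stand level (tilt 0.1° or less), about 48 mm apart and up against the panel, and they lie within about ±1.6 mm of a line. The scene crop shows the mirror, file, brush, tin, blue jar and turquoise jar in place, and the gripper is clear of everything.

```bash
python3 -c "
from station import *
print(get_obs()['force']); print(hand_in())"
```

```text
[ 0.95066295 -0.04613622  0.54677347]
the job is handed in; nothing more can be done
None
```

I stood the toppled jar on the granite and let go of it. I then took it again from above, set it in the gap, and pushed the row closed against the end panel. The job was handed in at about 20 s of the 72 s allowed; no verdict is reported.

- **Standing it up:** I pinched the cap lightly and let the jar swing upright as it lifted. I set it down and let go, and it stood with a measured tilt of about 0.3°.
- **Closing the row:** I pushed jar_c with closed fingers. The force was about 2–3 N while sliding, then rose to 12.8 N with only 0.3 mm of motion when the row came to a stop.
- **Final positions:** The four caps are level at 191 mm and about 47–48 mm apart, which matches touching jars within camera accuracy. Jar_a is at the panel.
- **Straightness:** The row is not perfectly straight. Jar_b sits about 2 mm to one side of the others, inside the play of the channel, and I left it.
- **Other things:** The other objects in the last views (mirror, file, brush, tin, comb, blue and turquoise jars) looked unmoved. I did not re-check the tumbler or the lotion in a picture after the first views.
- **Camera disagreement:** The scene and top cameras disagreed by about 4–5 mm, so I relied on the wrist camera.

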